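# Pack two tiles with a cork separator and hold the ratchet clamp at three clicks

## Task

Pack the two trivet tiles in the stacking clamp: lay the cork sheet squarely on the blue tile that is already in it, and stack the white tile squarely on the cork. Then push the clamp's red-knobbed lever towards the stack until you have felt exactly three clicks, never a fourth, as that would crush the stack, and settle it in the notch after the third. Finish while still holding the lever there, because it springs back when let go, and leave the other things on the worktop where they stand.

Things in the scene. Friction and masses are not known exactly. Their poses are not given: they have to be found in the camera images.
- clamp: Grey aluminium stacking clamp, fixed to the worktop. Base plate 84 x 285 x 10 mm; origin at worktop height under the middle of its bay, z up, y along the base: the bay for the tiles is round the origin, the lever stands at the -y end. A grey fence, 36 mm high over the base plate, closes the bay at the +y end, face at y = +58.5 mm.
- bay (a point): Middle of the bay's floor, 10 mm above the worktop. Two low lips, 5 mm high, guard the bay's sides at clamp x = +-34 mm; the sides above are open for fingers. A wall cabinet hangs half a metre above the back of the worktop, from about 0.57 m ahead of the robot; keep the wrist clear of it.
- jaw: Grey upright jaw plate, 34 mm high, across the bay's -y end; origin at the foot of its face, which starts 58.5 mm from the bay's middle. A steel rod joins it to the lever, which drives it 16 mm per rad towards the fence. After three clicks the jaw and fence leave 1 to 5 mm of play on the tiles' length.
- axle (a point): Middle of the lever's axle, which lies along the clamp's x: at clamp y = -135 mm, 72 mm above the worktop. A cheek plate beside the lever, at clamp x = +16 to +22 mm, reaches 91 mm above the worktop.
- lever: Steel lever with red knob; origin on its axle, own z along the arm, own x along the axle. Rests on a stop leaning 0.65 rad away from the bay. Pushing the knob to the bay (clamp's +y) swings it over, up to 1.3 rad. A spring, 6.5 to 9 N at the knob, swings it back to rest if let go. A toothed disc (radius 40 mm to the teeth) turns with it below the axle.
- lever_knob (a point): Middle of the lever's red knob, a cylinder of diameter 24 mm, 30 mm long, lying along the axle direction (clamp x), 90 mm from the axle; it can be pinched from above across its two ends (30 mm) and turns between the fingers; the arm below it is 10 mm thick that way.
- notch3 (a point): Point on the lever's toothed disc, 40 mm from the axle: the middle of the notch between the third and fourth teeth. It moves towards the clamp's -y as the knob goes +y.
- latch: Small yellow latch block, 22 x 20 mm, on the clamp's base below the axle, carrying the pawl; axes as the clamp's, origin at worktop height under the pawl. It is fixed, but set up to 4 mm either way along the clamp's y from straight under the axle. The lever is in its third notch when point notch3 is level with it along y.
- pawl_nose (a point): Sprung brass pawl under the disc. Five teeth 0.25 rad apart click over it: resistance at the knob rises by some 3 to 5 N, then eases by 4 to 8 N within about 0.12 rad as a tooth passes. The first click comes 0.13 to 0.37 rad after rest, depending on the latch. Some 0.125 rad past each click the lever is mid-notch; the next click is 0.125 rad further.
- blue_tile: Blue ceramic tile 60 (x) x 100 (y) x 12 mm, loose, lying in the clamp's bay with its long side along the clamp's y; origin at the centre of its underside.
- cork_sheet: Stiff cork sheet 60 (x) x 100 (y) x 6 mm, 30 g, loose on the worktop; origin at the centre of its underside.
- white_tile: White ceramic tile 60 (x) x 100 (y) x 12 mm, 160 g, loose on the worktop; origin at the centre of its underside.
- kitchen_timer: Green and white wind-up kitchen timer, 66 mm wide, 46 mm high, a bystander standing loose on the worktop; origin at the centre of its underside.
- honey_jar: Jar with yellow lid, 64 mm wide, 100 mm high, a bystander standing loose on the worktop; origin at the centre of its underside.
- salt_shaker: Salt shaker, 44 mm wide, 90 mm high, a bystander standing loose on the worktop; origin at the centre of its underside.
Mind the look-alikes: they are no part of the job. There is more than one size of the white_tile; the one meant has the size given above.

How it is judged:
On the way, in this order (a step that is already met when the one before it is completed fails the run):
1. the cork sheet lies squarely on the blue tile, let go (x of cork_sheet in the frame of blue_tile between -0.008 and 0.008 m and y of cork_sheet in the frame of blue_tile between -0.008 and 0.008 m and z of cork_sheet in the frame of blue_tile between 0.01 and 0.014 m and angle between the y axis of cork_sheet and the y axis of blue_tile, either way round below 0.15 rad and angle between cork_sheet's own z axis and vertical below 0.06 rad and contact force between the fingers and cork_sheet below 0.1 N and linear speed of cork_sheet below 0.02 m/s), for 0.2 s.
2. the white tile lies squarely on the cork sheet, let go (x of cork_sheet in the frame of blue_tile between -0.008 and 0.008 m and y of cork_sheet in the frame of blue_tile between -0.008 and 0.008 m and z of cork_sheet in the frame of blue_tile between 0.01 and 0.014 m and angle between the y axis of each of cork_sheet, white_tile and the y axis of blue_tile, either way round below 0.15 rad and angle between each of cork_sheet, white_tile's own z axis and vertical below 0.06 rad and x of white_tile in the frame of blue_tile between -0.008 and 0.008 m and y of white_tile in the frame of blue_tile between -0.008 and 0.008 m and z of white_tile in the frame of blue_tile between 0.016 and 0.02 m and contact force between the fingers and white_tile below 0.1 N and linear speed of white_tile below 0.02 m/s), for 0.2 s.
3. the lever is held in the notch after its third click (y of notch3 in the frame of latch between -0.0035 and 0.0035 m and contact force between the fingers and lever above 1 N), for 0.2 s.
At the end, for the whole second after the job is handed in: Blue tile flat in the bay, cork sheet on it and white tile on the cork, each within 8 mm and 0.15 rad of the blue tile, flat and not touched by the fingers; the fingers hold the lever (over 1 N) within 3.5 mm, at the teeth, of its third notch (all of step 2 and all of step 3 and x of blue_tile in the frame of clamp between -0.006 and 0.006 m and y of blue_tile in the frame of clamp between -0.011 and 0.011 m and z of blue_tile in the frame of clamp between 0.008 and 0.012 m and contact force between the fingers and cork_sheet below 0.1 N and linear speed of cork_sheet below 0.02 m/s); the arm keeps its last pose, push and grip.
It fails at once if the lever is pushed to the fourth click (y of notch3 in the frame of latch below -0.0055 m).
It fails at once if the kitchen timer is displaced by more than 20 mm (distance of kitchen_timer from where it was at the start of the episode above 0.02 m).
It fails at once if the honey jar is displaced by more than 20 mm (distance of honey_jar from where it was at the start of the episode above 0.02 m).
It fails at once if the salt shaker is displaced by more than 20 mm (distance of salt_shaker from where it was at the start of the episode above 0.02 m).
It also fails if it takes over 72 s, if anything falls off the work surface, if the arm or the gripper's body presses on something with over 40 N, if the wrist force passes 120 N, or if a joint passes its speed limit or range.

## Robot

A 6-joint arm with a two-finger parallel gripper is mounted at the origin on a cart in front of the work surface, level with it; the furniture and walls round the work are solid. World frame = base frame: x ahead of the robot, y to its left, z up, the work surface at z = 0. Lengths are in m, angles in rad, forces in N, time in s.
With the tool pointing down it reaches from about 0.375 to 0.9 m from the base axis. Payload 3.1 kg.
Tool frame: the origin (TCP) lies on the centre line of the jaws, within the pads' length; the fingertips stand 19 mm ahead of it and the grasp point (between the pads) is the TCP; z points along the fingers, y is the line along which they close (so a half turn about z gives the same grasp; the last joint's range is limited). The gripper opens to 87 mm and grips with 3 to 60 N. Pads are 19 mm wide; open, the fingers measure 117 mm over their backs; the gripper's body (75 mm by 190 mm) begins 51 mm behind the grasp point.
Start: joints at [-1.498, 0.527, 1.433, -0, 1.181, -0.178], TCP at [0.156, -0.605, 0.242] pointing down, gripper open.
Joint ranges: [-3.08, 3.08], [-0.75, 2.2], [0.22, 2.44], [-1.43, 4.57], [0, 2.65], [-2.85, 2.85]. Speed limits (rad/s): [2.79, 2.79, 3.14, 3.14, 3.14, 3.14].

## Interface

Orientations are given as a rotation vector (axis times angle).
In Python, from workcell import ctrl, effector, kin, camera, order, spotter, readout gives the robot as it stands. The module is installed in compiled form; this text tells all that it offers. Calls block until the motion is done:
- ctrl.move_ptp(position, orientation): joint-space move of the TCP to a pose.
- ctrl.servo_line(position, frame=None, speed=0.15): straight line of the TCP; frame=None keeps the orientation; speed is the mean speed in m/s.
- ctrl.move_joints(angles): joint-space move.
- effector.move_gripper(opening, grasp_force=None): opening from 0.0 (shut) to 1.0 (fully open); grasp_force is the grip in N (None keeps the last); returns when the fingers have stopped.
- ctrl.hold(seconds).
- kin.solve_ik(position, orientation): joint angles nearest the present ones, or None.
- camera(name): name is "scene" or "top" or "wrist"; returns a dict with "image" (420x560x3 uint8, blue, green, red), "camera_matrix" (3x3 intrinsics, pixels), "origin" and "attitude" of the camera in the world. Camera axes: x right, y down, z forward; pixel columns grow to the right and rows downward; lengths in m; the calibration is good to about 2 mm. The wrist camera is an equidistant fisheye: a pixel r from the principal point sees the ray r / f radians off the axis. A picture is of the moment at which its call begins. There is no depth.
A pose or a line that the arm cannot do raises ctrl.PlanningError and nothing moves.
- order.close_job(): hands the job in; it is judged then, once.
Trained networks look in a picture, given as the dict that the camera call returned (one of the last four; its "shot" number tells which), for a name from the list of things; names that differ only in an ending like _2 or _b are one class to them, and where a whole thing is asked for, a point or a joint stands for the part that bears it (a point fixed in the world has none). Each returns a list of dicts, best first, with "score" (0 to 1); they miss things now and then, are a little off and sometimes report something else, mostly with a low value. They report only what shows in the picture. A call takes as long as a camera call. They do not tell look-alikes from the thing itself.
- spotter.boxes_of(picture, thing): "box" ([left, top, width, height] in pixels, round what is visible of it).
- spotter.trace(picture, thing): "region" (420x560 bool, what is visible of it) and "box" ([left, top, width, height] in pixels, round what is visible of it).
Readings, each from a call of its own:
- readout.current_clock(): time.
- readout.current_joint_pos(): joint angles.
- readout.current_qd(): joint speeds.
- readout.current_tau(): joint torques, N m.
- readout.current_position(): TCP position.
- readout.current_ee_rot(): TCP orientation.
- readout.current_contact_force(): force on the tool from outside, world axes, zero at the start.
- readout.current_wrist_torque(): the same for the moment, N m.
- readout.current_width(): opening from 0.0 (shut) to 1.0 (fully open).
- readout.current_grasp_force(): force on a finger pad.
Only numpy, scipy, OpenCV 4.12 (cv2) and the standard library are available. Lean on these libraries where they do the work, as an engineer would, in place of code of your own. Each camera call takes 0.05 s, during which the arm holds its last target. There are 200 camera calls.

## Working session

There is one attempt and no reset: what is moved stays moved. The work goes in short steps, each a Python script; the robot and the scene stay as the last script left them, time stands still between calls to the robot, and variables do not carry over. Pictures are saved under pics/ and viewed, at most 10 in all, crops included, and the job is handed in when it is done.

```bash
mkdir -p pics
cat > h.py <<'E'
import numpy as np, cv2
from scipy.spatial.transform import Rotation as R
from workcell import ctrl, effector, kin, camera, order, spotter, readout
def att(p):
    a=np.array(p["attitude"],float)
    return a if a.shape==(3,3) else R.from_rotvec(a).as_matrix() if a.size==3 else R.from_quat(a).as_matrix()
def ray(p,uv,fish=False):
    K=np.array(p["camera_matrix"]); x=(uv[0]-K[0,2])/K[0,0]; y=(uv[1]-K[1,2])/K[1,1]
    if fish:
        r=np.hypot(x,y); d=np.array([x/r*np.sin(r),y/r*np.sin(r),np.cos(r)]) if r>1e-9 else np.array([0,0,1.])
    else: d=np.array([x,y,1.])
    d=att(p)@d; return np.array(p["origin"],float),d/np.linalg.norm(d)
def onz(p,uv,z,fish=False):
    o,d=ray(p,uv,fish); return o+d*(z-o[2])/d[2]
def tri(rs):
    A=np.zeros((3,3));b=np.zeros(3)
    for o,d in rs: M=np.eye(3)-np.outer(d,d);A+=M;b+=M@o
    x=np.linalg.solve(A,b); return x,[np.linalg.norm((np.eye(3)-np.outer(d,d))@(x-o)) for o,d in rs]
def proj(p,X,fish=False):
    K=np.array(p["camera_matrix"]); c=att(p).T@(np.array(X)-np.array(p["origin"]))
    if fish:
        r=np.hypot(c[0],c[1]);t=np.arctan2(r,c[2]);x,y=c[0]/r*t,c[1]/r*t
    else: x,y=c[0]/c[2],c[1]/c[2]
    return np.array([K[0,0]*x+K[0,2],K[1,1]*y+K[1,2]])
E
cat > a.py <<'E'
from h import *
np.set_printoptions(precision=4,suppress=True)
for n in ("scene","top"):
    p=camera(n); cv2.imwrite(f"pics/{n}0.png",p["image"]); print(n,p["origin"],p["attitude"],p["camera_matrix"])
    for t in "clamp jaw lever lever_knob latch blue_tile cork_sheet white_tile kitchen_timer honey_jar salt_shaker".split():
        print(t,[(round(float(d["score"]),2),[int(v) for v in d["box"]]) for d in spotter.boxes_of(p,t)][:4])
E
python3 a.py
```

```text
scene [-0.2159  0.6917  0.7915] [-1.0411  2.2471 -1.2032] [[438.6471   0.     274.2064]
 [  0.     438.6471 206.9849]
 [  0.       0.       1.    ]]
clamp [(0.91, [278, 181, 81, 90])]
jaw [(0.84, [315, 210, 31, 34])]
lever [(0.75, [327, 179, 30, 48])]
lever_knob [(0.64, [330, 180, 30, 49])]
latch [(0.74, [278, 183, 79, 91]), (0.71, [330, 181, 27, 48]), (0.43, [330, 225, 9, 5]), (0.23, [156, 272, 29, 27])]
blue_tile [(0.87, [288, 235, 37, 28]), (0.36, [275, 181, 85, 91])]
cork_sheet []
white_tile [(0.8, [259, 272, 23, 23])]
kitchen_timer [(0.96, [161, 272, 24, 26]), (0.47, [276, 183, 84, 91])]
honey_jar [(0.65, [183, 221, 28, 42]), (0.16, [289, 236, 36, 27])]
salt_shaker [(0.39, [276, 183, 82, 87])]
top [0.3168 0.0206 1.3762] [-2.1316  2.1391 -0.208 ] [[468.5998   0.     290.0224]
 [  0.     468.5998 212.9677]
 [  0.       0.       1.    ]]
clamp [(0.9, [263, 236, 100, 33]), (0.35, [166, 247, 41, 29])]
jaw [(0.61, [309, 239, 30, 21])]
lever [(0.75, [324, 238, 38, 12])]
lever_knob [(0.75, [318, 239, 47, 14])]
latch [(0.59, [260, 233, 101, 37])]
blue_tile [(0.78, [268, 241, 34, 27])]
cork_sheet [(0.69, [395, 239, 34, 36])]
white_tile [(0.65, [164, 247, 43, 31]), (0.63, [194, 178, 21, 28]), (0.57, [221, 253, 28, 29])]
kitchen_timer [(0.88, [155, 204, 25, 21]), (0.24, [260, 233, 102, 37])]
honey_jar [(0.76, [192, 175, 26, 30])]
salt_shaker [(0.63, [222, 154, 17, 15])]
```

Run:
```python
import cv2,numpy as np
a=cv2.imread('pics/top0.png')[130:300,130:450]; b=cv2.imread('pics/scene0.png')[150:320,130:450]
cv2.imwrite('pics/both0.png',cv2.resize(np.vstack([a,b]),None,fx=1.76,fy=1.76,interpolation=cv2.INTER_CUBIC))
```

```text
(no output)
```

View pics/both0.png

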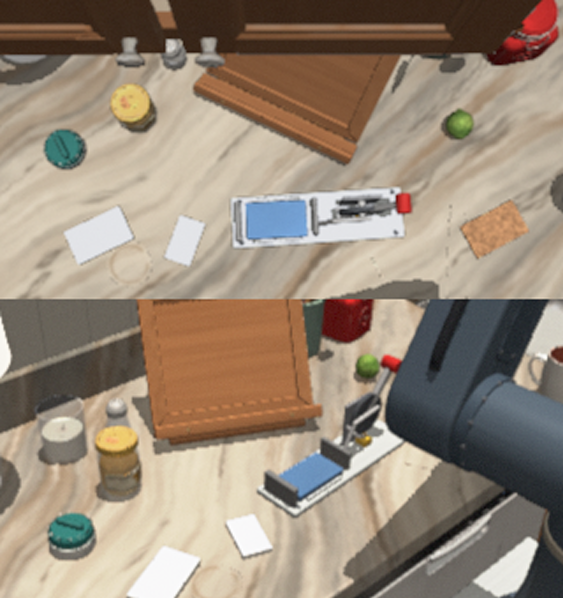

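View pics/scene0.png

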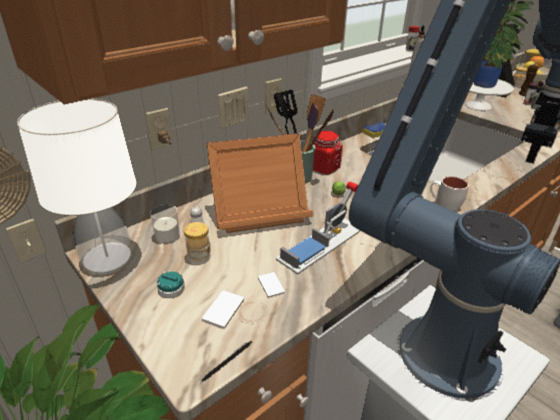

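The top view (crop = 1.76 × (px−130)) shows the clamp at about px (313,252), with the lever's red knob on its right at (359,245). The cork sheet is at (411,257). There are two white tiles: a large one at (185,262) and a small one at (235,267). The timer, jar and shaker stand on the left and back. Next I'll measure sizes to pick the right white tile.

```bash
cat > b.py <<'E'
from h import *
np.set_printoptions(precision=4,suppress=True)
p=camera("top"); s=camera("scene")
def rect(p,box,z,rng,fish=False,full=None):
    l,t,w,h=[int(v) for v in box]; hsv=cv2.cvtColor(p["image"],cv2.COLOR_BGR2HSV)
    m=np.zeros(hsv.shape[:2],np.uint8); sl=np.s_[max(t-4,0):t+h+4,max(l-4,0):l+w+4]
    m[sl]=cv2.inRange(hsv,np.array(rng[0]),np.array(rng[1]))[sl]
    m=cv2.morphologyEx(m,cv2.MORPH_OPEN,np.ones((3,3),np.uint8))
    c=max(cv2.findContours(m,cv2.RETR_EXTERNAL,cv2.CHAIN_APPROX_NONE)[0],key=cv2.contourArea)[:,0].astype(float)
    w=np.array([onz(p,q,z,fish)[:2] for q in c])
    r=cv2.minAreaRect((w*1000).astype(np.float32)); mo=cv2.moments(m,True)
    (cx,cy),(a,b),g=r
    if a<b: a,b=b,a; g+=90
    return np.array([cx,cy])/1000,(a,b),(g+90)%180-90,(mo["m10"]/mo["m00"],mo["m01"]/mo["m00"])
W=((0,0,175),(180,40,255)); B=((100,80,60),(125,255,255)); C=((5,70,80),(22,255,255))
if __name__=="__main__":
    for n,b,z,r in (("big",(164,247,43,31),.012,W),("small",(221,253,28,29),.012,W),("blue",(268,241,34,27),.022,B),("cork",(395,239,34,36),.006,C)):
        print(n,rect(p,b,z,r))
    for n,b,z,r in (("big",(200,285,48,46),.012,W),("small",(255,270,32,30),.012,W),("blue",(288,235,37,28),.022,B)):
        print(n,"scene",rect(s,b,z,r))
    for t in ("kitchen_timer","honey_jar","salt_shaker"):
        for q,nm in ((p,"top"),(s,"scene")):
            for d in spotter.boxes_of(q,t)[:1]:
                b=d["box"]; print(t,nm,round(d["score"],2),b,onz(q,(b[0]+b[2]/2,b[1]+b[3]/2),.04))
    for n,c in (("clamp corners",[(263,242),(359,236),(362,264),(264,271)]),):
        print(n,[onz(p,q,.01)[:2] for q in c])
E
python3 b.py
```

```text
big (array([0.4107, 0.3093]), (123.94458770751953, 68.3570327758789), -62.406578063964844, (183.1983032873807, 263.14103923647934))
small (array([0.407 , 0.1594]), (110.52948760986328, 75.73777770996094), -30.145954132080078, (235.2133891213389, 266.3751743375174))
blue (array([0.4395, 0.009 ]), (97.6577377319336, 59.055355072021484), -87.36847615242004, (286.45586107091174, 254.3632416787265))
cork (array([ 0.424 , -0.3549]), (102.1134262084961, 60.62087631225586), -63.150360107421875, (410.5888111888112, 259.6657342657343))
big scene (array([0.4183, 0.303 ]), (104.33577728271484, 67.81492614746094), -63.6237735748291, (222.089010989011, 306.5901098901099))
small scene (array([0.4049, 0.1631]), (81.24644470214844, 48.20070266723633), -19.813636779785156, (270.14219114219117, 282.86013986013984))
blue scene (array([0.4361, 0.0115]), (102.92110443115234, 60.359649658203125), -86.55102372169495, (306.8811659192825, 248.97533632286996))
kitchen_timer top 0.72 [154.4, 204.4, 22.5, 20.3] [0.5537 0.3572 0.04  ]
kitchen_timer scene 0.64 [157.7, 271.3, 26.8, 27.9] [0.5306 0.3719 0.04  ]
honey_jar top 0.74 [192.8, 177.7, 23.6, 28.1] [0.6209 0.2471 0.04  ]
honey_jar scene 0.77 [184.1, 221.8, 23.8, 43.4] [0.6297 0.2392 0.04  ]
salt_shaker top 0.57 [260.8, 232.7, 102.7, 34.9] [ 0.4494 -0.0642  0.04  ]
salt_shaker scene 0.69 [190.3, 205.2, 17.5, 19.2] [0.7406 0.1589 0.04  ]
clamp corners [array([0.4768, 0.0775]), array([ 0.4936, -0.2047]), array([ 0.4115, -0.2109]), array([0.3924, 0.0742])]
```

The big white tile measures about 104 × 68 mm from the scene view, against 100 × 60 mm in the text. The small one is about 81 × 48 mm, so it is the look-alike. I'll start with the cork and look from the wrist camera at two places.

```bash
cat >> h.py <<'E'
def down(deg):
    f=np.radians(deg); y=np.array([np.cos(f),np.sin(f),0]); z=np.array([0,0,-1.]); return R.from_matrix(np.c_[np.cross(y,z),y,z]).as_rotvec()
def best(pos,deg):
    "tool-down orientation of the two half-turns with joint 6 nearest to mid-range"
    o=[]
    for d in (deg,deg+180):
        q=kin.solve_ik(list(pos),list(down(d)))
        if q is not None: o.append((abs(q[5]),d,q))
    return min(o,key=lambda t:t[0])[1]
def go(pos,deg): ctrl.move_ptp(list(pos),list(down(best(pos,deg))))
E
cat > c.py <<'E'
from h import *
from b import rect,C,W
np.set_printoptions(precision=4,suppress=True)
print(readout.current_clock())
c=[]
for pos in ((.424,-.355,.24),(.40,-.31,.20)):
    go(pos,27); p=camera("wrist"); c.append(p)
    bs=spotter.boxes_of(p,"cork_sheet")[:2]; print(p["origin"],[(round(b["score"],2),b["box"]) for b in bs])
    cv2.imwrite(f"pics/cork{len(c)}.png",p["image"])
    for z in (0,.006): print(rect(p,bs[0]["box"],z,C,True))
print(p["camera_matrix"],readout.current_clock(),readout.current_joint_pos())
E
sed -i 's/^p=camera.*$/p=s=None/' b.py; python3 c.py
```

```text
1.6
[ 0.3899 -0.2873  0.3826] [(0.88, [250.4, 140.7, 53.2, 81.0])]
(array([ 0.4263, -0.3556]), (101.122802734375, 60.846946716308594), -63.0017204284668, (275.740114340162, 179.5485945688423))
(array([ 0.4257, -0.3546]), (99.53713989257812, 59.89284896850586), -63.00172805786133, (275.740114340162, 179.5485945688423))
[ 0.3651 -0.2413  0.342 ] [(0.82, [251.8, 190.1, 53.4, 86.0]), (0.69, [399.8, 18.6, 64.2, 111.0])]
(array([ 0.4269, -0.3563]), (102.6816635131836, 60.9257926940918), -63.33607482910156, (277.07866402988356, 232.9470446055812))
(array([ 0.4258, -0.3543]), (100.8802261352539, 59.85688018798828), -63.33609962463379, (277.07866402988356, 232.9470446055812))
[[325.1923   0.     274.4842]
 [  0.     325.1923 207.8881]
 [  0.       0.       1.    ]] 3.5417 [-0.8816  0.4282  1.769  -0.0001  0.9415 -1.3516]
```

View pics/cork1.png

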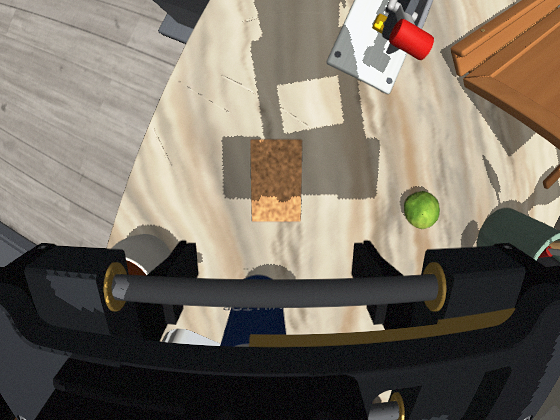

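The wrist view shows the cork at px (276,180), clear of everything. Both views agree at z = 6 mm, with centre (0.4258, −0.3545), yaw −63° and size 100 × 60 mm. I'll grasp it, then measure the blue tile and clamp from above.

```bash
cat > d.py <<'E'
from h import *
from b import rect,B
np.set_printoptions(precision=4,suppress=True)
effector.move_gripper(1.0,12)
x,y=.4258,-.3545
go((x,y,.09),26.9); ctrl.servo_line([x,y,.0215],speed=.1)
effector.move_gripper(0.0,12); print("width",readout.current_width()*87,readout.current_grasp_force(),readout.current_position(),readout.current_contact_force())
ctrl.servo_line([x,y,.14],speed=.2)
print("width",readout.current_width()*87,readout.current_clock())
for i,pos in enumerate(((.438,.01,.25),(.43,-.04,.21))):
    go(pos,3); p=camera("wrist")
    bs=spotter.boxes_of(p,"blue_tile")[:2]; print(p["origin"],[(round(b["score"],2),b["box"]) for b in bs])
    cv2.imwrite(f"pics/blue{i}.png",p["image"])
    for z in (.010,.022): print(rect(p,bs[0]["box"],z,B,True))
print(readout.current_clock(),readout.current_joint_pos())
E
python3 d.py
```

```text
width 59.80207701712859 12.000176310539246 [ 0.4259 -0.3546  0.0217] [-0.7402  0.177   2.4356]
width 59.70298934774647 6.4833
[0.4352 0.086  0.3921] []Traceback (most recent call last):
  File "d.py", line 14, in <module>
    for z in (.010,.022): print(rect(p,bs[0]["box"],z,B,True))
                                       ~~^^^
IndexError: list index out of range
```

View pics/blue0.png

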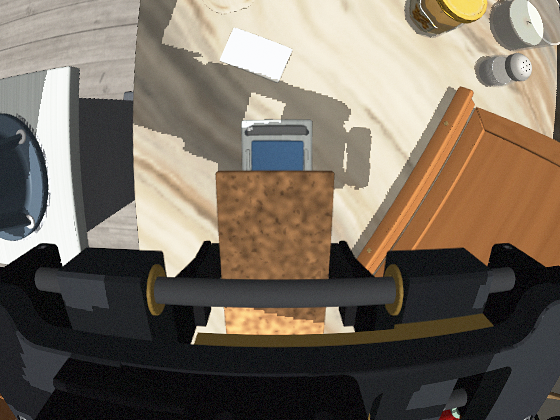

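The cork is held squarely and hides the blue tile, which shows at (277,150). I'll back off in −y and measure.

```bash
cat > e.py <<'E'
from h import *
from b import rect,B
np.set_printoptions(precision=4,suppress=True)
for i,pos in enumerate(((.44,-.10,.26),(.44,-.05,.28))):
    go(pos,3); p=camera("wrist")
    bs=spotter.boxes_of(p,"blue_tile")[:2]; print(p["origin"],[(round(b["score"],2),b["box"]) for b in bs])
    cl=spotter.boxes_of(p,"clamp")[:1]; print([c["box"] for c in cl])
    cv2.imwrite(f"pics/bluf{i}.png",p["image"])
    if bs:
        for z in (.010,.022): print(rect(p,bs[0]["box"],z,B,True))
print(readout.current_clock(),readout.current_position(),readout.current_joint_pos(),readout.current_width()*87)
E
python3 e.py
```

```text
[ 0.4369 -0.0247  0.4023] [(0.66, [253.1, 47.0, 51.1, 84.7])]
[[244.0, 26.5, 74.0, 144.9]]
(array([0.4419, 0.0098]), (100.80426788330078, 60.542083740234375), -87.24032735824585, (280.20417358311596, 88.74911074223381))
(array([0.4417, 0.0087]), (97.72114562988281, 58.690425872802734), -87.24030065536499, (280.20417358311596, 88.74911074223381))
[0.4362 0.0284 0.4229] [(0.95, [254.0, 91.9, 48.1, 80.2]), (0.48, [465.9, 14.7, 49.3, 34.3])]
[[245.7, 73.1, 67.0, 98.7]]
(array([0.4417, 0.01  ]), (98.52177429199219, 60.44476318359375), -87.17796564102173, (277.7597840755736, 130.7600539811066))
(array([0.4415, 0.0105]), (95.65837860107422, 58.68803787231445), -87.17795252799988, (277.7597840755736, 130.7600539811066))
9.15 [ 0.4399 -0.05    0.2797] [-0.3663  0.2278  1.8188 -0.0004  1.0954 -0.4191] 59.702091318573686
```

View pics/bluf0.png

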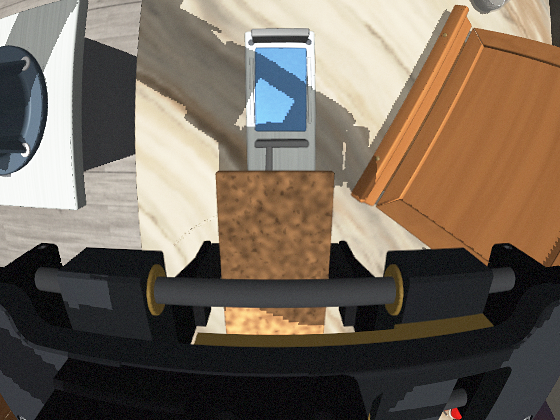

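The blue tile is clear at px (281,89): centre (0.4416, 0.0088), yaw 2.8°, lying between fence and jaw. Next I'll lower the cork onto it, watching the force.

```bash
cat >> h.py <<'E'
def place(x,y,deg,z0,zmin,opening=.86):
    go((x,y,z0+.06),deg); ctrl.servo_line([x,y,z0],speed=.08); ctrl.hold(.15)
    f0=readout.current_contact_force()[2]; z=z0
    while z>zmin:
        z-=.0005; ctrl.servo_line([x,y,z],speed=.02); f=readout.current_contact_force()[2]-f0
        if f>2: break
    print("down",z,f,readout.current_position())
    effector.move_gripper(opening,12); ctrl.hold(.1); ctrl.servo_line([x,y,z+.09],speed=.15)
E
cat > f.py <<'E'
from h import *
from b import rect,C,W
np.set_printoptions(precision=4,suppress=True)
place(.4416,.0088,2.8,.0455,.0425)
print(readout.current_clock())
for i,pos in enumerate(((.44,-.05,.26),)):
    go(pos,3); p=camera("wrist"); cv2.imwrite("pics/corkp.png",p["image"])
    for t in ("cork_sheet","blue_tile"):
        bs=spotter.boxes_of(p,t)[:2]; print(t,[(round(b["score"],2),b["box"]) for b in bs])
        if t=="cork_sheet" and bs: print(rect(p,bs[0]["box"],.028,C,True))
c=[]
for pos in ((.414,.306,.24),(.40,.25,.22)):
    go(pos,27); p=camera("wrist"); c.append(p)
    bs=spotter.boxes_of(p,"white_tile")[:3]; print(p["origin"],[(round(b["score"],2),b["box"]) for b in bs])
    cv2.imwrite(f"pics/white{len(c)}.png",p["image"])
    for b in bs:
        for z in (0,.012): print(rect(p,b["box"],z,W,True))
print(readout.current_clock(),readout.current_joint_pos())
E
python3 f.py
python3 - <<'E'
import cv2,numpy as np
a=cv2.imread('pics/corkp.png')[0:260,120:440]; b=cv2.imread('pics/white1.png')[0:260,120:440]
cv2.imwrite('pics/v1.png',cv2.resize(np.hstack([a,b]),None,fx=1.25,fy=1.25))
E
```

```text
down 0.0435 3.527353939661902 [0.4416 0.0088 0.0437]
13.425
cork_sheet [(0.65, [253.1, 92.6, 57.5, 85.8])]
(array([0.442 , 0.0086]), (98.74344635009766, 59.354679107666016), -86.8125422000885, (279.45657568238215, 132.13647642679902))
blue_tile []
[0.3804 0.3738 0.3824] [(0.69, [207.1, 250.4, 38.6, 29.8]), (0.67, [249.2, 142.3, 53.4, 80.5])]
(array([0.4051, 0.1762]), (45.234153747558594, 42.812984466552734), 28.42198944091797, (227.95500848896435, 261.93803056027167))
(array([0.4044, 0.1824]), (43.81462860107422, 41.4694709777832), 28.421974182128906, (227.95500848896435, 261.93803056027167))
(array([0.4216, 0.3011]), (99.15687561035156, 68.61353302001953), -63.03048896789551, (275.27771010962243, 186.03897685749087))
(array([0.4203, 0.3034]), (96.04517364501953, 66.46031951904297), -63.0305061340332, (275.27771010962243, 186.03897685749087))
[0.3663 0.3168 0.3624] [(0.69, [214.1, 221.3, 67.6, 60.4])]
(array([0.4089, 0.1631]), (85.45143127441406, 81.27812194824219), 27.3269100189209, (251.06585429089967, 248.27638060668914))
(array([0.4075, 0.1682]), (82.62187957763672, 78.58676147460938), 27.326919555664062, (251.06585429089967, 248.27638060668914))
16.0833 [ 0.3197  0.3545  1.8291  0.0003  0.9557 -0.15  ]
```

View pics/v1.png

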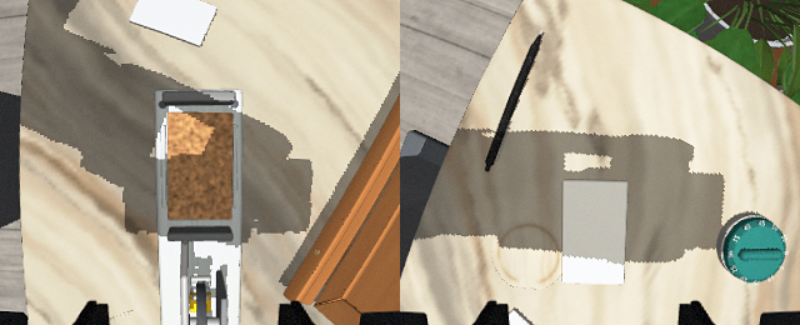

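Left: the cork lies squarely on the blue tile in the bay, centre (0.442, 0.0086), within 1 mm. Right: the white tile at px (275,186) of the wrist picture. Candidates there are the big one (275,186), box 53 × 80 px, and the small one half-hidden near (228,262). The cork (100 × 60 mm) gave the same 53 × 81 px box at the same height, so the big one is meant. I'll measure it more sharply.

```bash
cat > g.py <<'E'
from h import *
np.set_printoptions(precision=4,suppress=True)
for i,pos in enumerate(((.45,.24,.26),(.44,.28,.21))):
    go(pos,27); p=camera("wrist"); cv2.imwrite(f"pics/w{i}.png",p["image"]); print(p["origin"])
    for d in spotter.trace(p,"white_tile")[:3]:
        m=d["region"].astype(np.uint8); cs=cv2.findContours(m,cv2.RETR_EXTERNAL,cv2.CHAIN_APPROX_NONE)[0]
        c=max(cs,key=cv2.contourArea)[:,0].astype(float)
        for z in (0,.012):
            w=np.array([onz(p,q,z,True)[:2] for q in c])*1000
            r=cv2.minAreaRect(w.astype(np.float32)); M=cv2.moments(w.astype(np.float32).reshape(-1,1,2))
            print(round(d["score"],2),d["box"],z,np.array(r[0]),np.array(r[1]),r[2],"cen",M["m10"]/M["m00"],M["m01"]/M["m00"])
    if i==0: cv2.imwrite("pics/w0c.png",cv2.resize(p["image"][60:260,180:380],None,fx=3,fy=3,interpolation=cv2.INTER_CUBIC))
print(readout.current_clock())
E
python3 g.py
```

```text
[0.4176 0.3088 0.4038]
0.91 [245.9, 80.6, 51.8, 82.4] 0 [418.0669 301.0517] [ 62.4303 103.1767] 25.574256896972656 cen 417.8833245498717 300.9220359132679
0.91 [245.9, 80.6, 51.8, 82.4] 0.012 [418.0516 301.2808] [ 60.5753 100.1108] 25.574256896972656 cen 417.8735562660416 301.1549624034736
0.88 [185.9, 188.3, 61.1, 59.5] 0 [408.6016 158.0185] [47.6463 75.9912] 70.28484344482422 cen 408.6395585001186 158.4562409114312
0.88 [185.9, 188.3, 61.1, 59.5] 0.012 [408.8677 162.4979] [46.2306 73.7329] 70.2852783203125 cen 408.9044700578031 162.92251532597322
[0.4042 0.3488 0.351 ]
0.67 [175.1, 232.6, 64.8, 50.0] 0 [409.4999 157.9507] [47.7839 77.4331] 71.60822296142578 cen 414.7109077526892 166.15074311821795
0.67 [175.1, 232.6, 64.8, 50.0] 0.012 [409.3197 164.4742] [46.1505 74.7861] 71.60822296142578 cen 414.3525546526335 172.39386927072445
0.63 [237.8, 114.5, 60.7, 90.7] 0 [418.4966 300.1124] [ 61.7708 102.3294] 25.68400001525879 cen 418.2694014664064 300.14442899258466
0.63 [237.8, 114.5, 60.7, 90.7] 0.012 [418.0087 301.7761] [59.6592 98.8313] 25.68402671813965 cen 417.78940482746435 301.80706431498453
0.29 [374.1, 143.7, 61.1, 64.2] 0 [569.7344 362.0324] [70.6549 80.382 ] 76.10491943359375 cen 569.4058771607134 361.41622510499565
0.29 [374.1, 143.7, 61.1, 64.2] 0.012 [564.0766 361.5795] [68.24   77.6338] 76.1030502319336 cen 563.759368544511 360.98431874295943
17.0167
```

View pics/w0c.png

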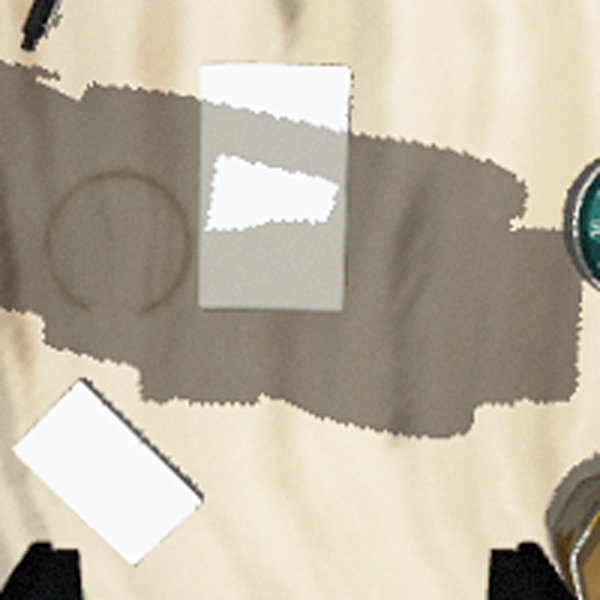

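Confirmed: the tile at crop (275,185) measures 100 × 60 mm; the one at (110,470) is only 75 × 46 mm, the look-alike. Grasping the big one at (0.4179, 0.3014), yaw 25.6°.

```bash
cat > i.py <<'E'
from h import *
np.set_printoptions(precision=4,suppress=True)
x,y=.4179,.3014
effector.move_gripper(1.0,25)
go((x,y,.09),25.6); ctrl.servo_line([x,y,.0225],speed=.1)
effector.move_gripper(0.0,25); print("width",readout.current_width()*87,readout.current_position())
ctrl.servo_line([x,y,.14],speed=.2); print("width",readout.current_width()*87,readout.current_contact_force())
place(.4418,.0087,2.9,.0525,.0490)
print(readout.current_clock())
go((.44,-.05,.26),3); p=camera("wrist"); cv2.imwrite("pics/wp.png",p["image"])
for t in ("white_tile","cork_sheet","jaw","lever_knob","latch"):
    for d in spotter.trace(p,t)[:2]:
        c=max(cv2.findContours(d["region"].astype(np.uint8),cv2.RETR_EXTERNAL,cv2.CHAIN_APPROX_NONE)[0],key=cv2.contourArea)[:,0].astype(float)
        w=np.array([onz(p,q,.04,True)[:2] for q in c])*1000; print(t,round(d["score"],2),d["box"],cv2.minAreaRect(w.astype(np.float32)))
go((.44,-.16,.28),3); p=camera("wrist"); q=p; cv2.imwrite("pics/lev1.png",p["image"])
def knob(p,f):
    h=cv2.cvtColor(p["image"],cv2.COLOR_BGR2HSV); m=cv2.inRange(h,(0,150,60),(6,255,255))|cv2.inRange(h,(174,150,60),(180,255,255))
    n,l,s,c=cv2.connectedComponentsWithStats(m); return [(s[k].tolist(),c[k]) for k in range(1,n) if s[k][4]>25]
for n in ("wrist","scene","top"):
    p=q if n=="wrist" else camera(n); print(n,p["origin"],knob(p,0),[(round(b["score"],2),b["box"]) for b in spotter.boxes_of(p,"lever_knob")[:2]])
print(readout.current_clock())
E
python3 i.py
python3 - <<'E'
import cv2,numpy as np
a=cv2.imread('pics/wp.png')[0:260,140:440]; b=cv2.imread('pics/lev1.png')[0:260,140:440]
cv2.imwrite('pics/v2.png',cv2.resize(np.hstack([a,b]),None,fx=1.33,fy=1.33))
E
```

```text
width 59.59395919554743 [0.4177 0.3013 0.0227]
width 59.61833421071357 [-0.3399  0.5349 -1.701 ]
down 0.050499999999999996 4.750381330421878 [0.4418 0.0087 0.0507]
24.9417
white_tile 0.95 [250.2, 87.4, 58.3, 91.3] ((442.26361083984375, 8.877403259277344), (62.05260467529297, 99.99296569824219), 3.146299362182617)
white_tile 0.78 [224.2, 0.6, 70.9, 39.6] ((411.2972412109375, 148.18545532226562), (44.240840911865234, 69.48695373535156), 70.18468475341797)
jaw 0.72 [252.7, 178.9, 53.4, 97.4] ((448.30169677734375, -103.79012298583984), (58.32221603393555, 118.81603240966797), 3.044606924057007)
jaw 0.52 [263.6, 219.3, 36.2, 113.0] ((450.2835693359375, -130.40725708007812), (18.80134391784668, 76.87728881835938), 2.8469769954681396)
lever_knob 0.96 [264.2, 217.4, 36.1, 114.3] ((450.2928161621094, -130.40562438964844), (18.82008934020996, 76.87499237060547), 2.846627712249756)
latch 0.44 [269.6, 241.4, 20.1, 6.8] ((442.8887023925781, -122.79507446289062), (4.823187351226807, 13.027321815490723), 3.0487120151519775)
wrist [ 0.4367 -0.0839  0.4222] [([272, 214, 34, 26, 826], array([288.0993, 226.7264]))] [(0.72, [272.2, 118.3, 35.2, 120.0]), (0.24, [245.9, 0.0, 72.9, 239.7])]
scene [-0.2159  0.6917  0.7915] [([317, 130, 22, 11, 178], array([327.2303, 135.3146])), ([313, 143, 26, 31, 602], array([325.0963, 158.9867])), ([444, 178, 22, 9, 122], array([454.123 , 182.0328]))] [(0.53, [331.7, 205.9, 6.4, 22.5])]
top [0.3168 0.0206 1.3762] [([426, 127, 20, 23, 296], array([436.7061, 139.6216])), ([410, 146, 37, 21, 297], array([425.7508, 157.2997]))] [(0.51, [320.7, 249.7, 12.5, 3.2])]
26.6583
```

View pics/v2.png

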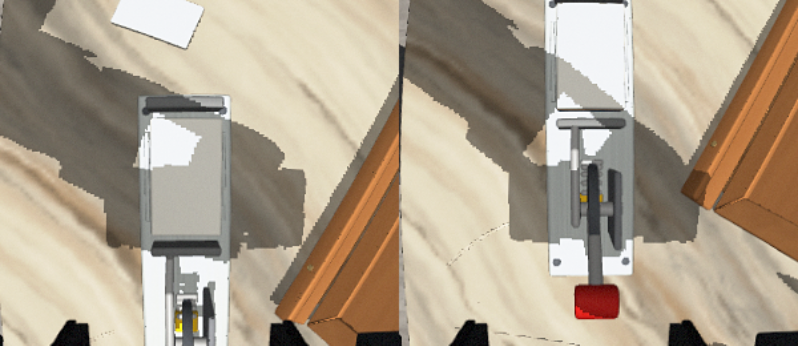

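Left: white tile squarely on the cork, centre (0.442, 0.009), yaw 3°. Right: lever with red knob at wrist px (288,227), cheek plate to its right. I'll take a second wrist view to triangulate the knob, and check it against the 0.1436 m height the text gives.

```bash
cat > j.py <<'E'
from h import *
np.set_printoptions(precision=4,suppress=True)
rs=[]
for pos in ((.44,-.16,.28),(.44,-.24,.30),(.44,-.22,.24)):
    go(pos,2.9); p=camera("wrist"); h=cv2.cvtColor(p["image"],cv2.COLOR_BGR2HSV); h[240:]=0
    m=cv2.inRange(h,(0,150,60),(6,255,255))|cv2.inRange(h,(174,150,60),(180,255,255))
    n,l,s,c=cv2.connectedComponentsWithStats(m); k=1+np.argmax(s[1:,4]); rs.append(ray(p,c[k],True))
    w=[onz(p,q,.15,True)[:2] for q in ((s[k][0],c[k][1]),(s[k][0]+s[k][2],c[k][1]))]
    print(s[k],c[k],"at z=.1436",onz(p,c[k],.1436,True),"ends",w)
    if pos[2]==.28:
        for u in ((251.3,206),(315.2,206.8)): print("corner",onz(p,u,.01,True))
print(tri(rs),tri(rs[:2]),readout.current_clock())
E
python3 j.py
```

```text
[271 214  34  26 807] [287.6183 226.9591] at z=.1436 [ 0.4538 -0.1811  0.1436] ends [array([ 0.4387, -0.1796]), array([ 0.4689, -0.1781])]
corner [ 0.4122 -0.2013  0.01  ]
corner [ 0.4968 -0.198   0.01  ]
[276 123  33  25 805] [291.9963 135.1429] at z=.1436 [ 0.4537 -0.181   0.1436] ends [array([ 0.4391, -0.1814]), array([ 0.4686, -0.1797])]
[ 276  156   41   31 1241] [295.8751 171.0177] at z=.1436 [ 0.4537 -0.1812  0.1436] ends [array([ 0.4389, -0.181 ]), array([ 0.4687, -0.1792])]
(array([ 0.4537, -0.181 ,  0.1439]), [np.float64(8.332791640010278e-05), np.float64(9.926886473086131e-05), np.float64(0.00014748613579701925)]) (array([ 0.4538, -0.1809,  0.144 ]), [np.float64(5.007198862963125e-05), np.float64(5.00719886296171e-05)]) 27.8417
```

The knob triangulates to (0.4537, −0.1810, 0.1439) from three views, within 0.2 mm; expected height 0.1436. I'll grasp it and push along the arc in small steps, logging the tangential force.

```bash
cat >> h.py <<'E'
YW=np.radians(3.0); U=np.array([-np.sin(YW),np.cos(YW),0]); Z=np.array([0,0,1.])
KN=np.array([.4537,-.181,.1437]); AX=KN+.0900*np.sin(.65)*U-.09*np.cos(.65)*Z
def arc(th,r=.09): return AX+r*(np.sin(th)*U+np.cos(th)*Z)
def ang():
    d=np.array(readout.current_position())-AX; return np.arctan2(d@U,d@Z),np.hypot(d@U,d@Z)
def push(th0,th1,f0,r=.09,step=.0125,log=True):
    out=[]; n=max(1,int(np.ceil(abs(th1-th0)/step)))
    for th in np.linspace(th0,th1,n+1)[1:]:
        ctrl.servo_line(list(arc(th,r)),speed=.03)
        f=np.array(readout.current_contact_force())-f0; a,rr=ang()
        t=np.cos(a)*U-np.sin(a)*Z; n_=np.sin(a)*U+np.cos(a)*Z
        ft,fr=-f@t,f@n_; r+=np.clip(fr*2e-5,-3e-4,3e-4); r=float(np.clip(r,.085,.095))
        out.append((th,a,rr,ft,fr)); 
        if log: print("cmd %.4f act %.4f r %.4f  Ft %6.2f Fr %6.2f g %.1f"%(th,a,rr,ft,fr,readout.current_grasp_force()))
    return r,out
E
cat > k.py <<'E'
from h import *
import json
effector.move_gripper(.6,35)
go(KN+.05*Z,3); ctrl.servo_line(list(KN),speed=.08); ctrl.hold(.2)
f0=np.array(readout.current_contact_force()); print("f0",f0,readout.current_position())
effector.move_gripper(0.0,35); ctrl.hold(.1); print("w",readout.current_width()*87,readout.current_contact_force(),readout.current_clock())
r,o=push(-.65,-.30,f0); json.dump([f0.tolist(),r,-.30],open("st.json","w")); print(r,readout.current_clock())
E
python3 k.py
```

```text
f0 [-0.00542991  0.00086873  0.6911124 ] [ 0.45404179 -0.18121443  0.14422533]
w 29.877627986530484 [-3.25020252 -1.7817004   2.84352883] 30.525
cmd -0.6375 act -0.6478 r 0.0900  Ft   5.90 Fr  -0.18 g 35.0
cmd -0.6250 act -0.6410 r 0.0900  Ft   9.30 Fr  -2.42 g 35.0
cmd -0.6125 act -0.6329 r 0.0901  Ft   9.95 Fr  -3.67 g 35.0
cmd -0.6000 act -0.6222 r 0.0901  Ft  10.41 Fr  -3.38 g 35.0
cmd -0.5875 act -0.6104 r 0.0900  Ft  11.46 Fr  -3.01 g 35.0
cmd -0.5750 act -0.5985 r 0.0900  Ft  11.56 Fr  -2.42 g 35.0
cmd -0.5625 act -0.5868 r 0.0900  Ft  11.13 Fr  -2.41 g 35.0
cmd -0.5500 act -0.5746 r 0.0900  Ft  12.00 Fr  -2.02 g 35.0
cmd -0.5375 act -0.5628 r 0.0900  Ft  10.93 Fr  -1.65 g 35.0
cmd -0.5250 act -0.5507 r 0.0900  Ft  11.48 Fr  -2.14 g 35.0
cmd -0.5125 act -0.5385 r 0.0900  Ft  11.94 Fr  -1.90 g 35.0
cmd -0.5000 act -0.5265 r 0.0899  Ft  11.08 Fr  -1.69 g 35.0
cmd -0.4875 act -0.5147 r 0.0899  Ft  11.40 Fr  -1.87 g 35.0
cmd -0.4750 act -0.5026 r 0.0899  Ft  10.77 Fr  -0.87 g 35.0
cmd -0.4625 act -0.4902 r 0.0899  Ft  12.73 Fr  -1.82 g 35.0
cmd -0.4500 act -0.4782 r 0.0899  Ft  12.48 Fr  -1.34 g 35.0
cmd -0.4375 act -0.4665 r 0.0899  Ft  12.05 Fr  -0.57 g 35.0
cmd -0.4250 act -0.4549 r 0.0899  Ft  11.33 Fr  -1.62 g 35.0
cmd -0.4125 act -0.4444 r 0.0899  Ft  12.44 Fr  -1.39 g 35.0
cmd -0.4000 act -0.4338 r 0.0899  Ft  13.20 Fr  -1.85 g 35.0
cmd -0.3875 act -0.4250 r 0.0899  Ft  14.53 Fr  -2.28 g 35.0
cmd -0.3750 act -0.4163 r 0.0899  Ft  14.57 Fr  -2.97 g 35.0
cmd -0.3625 act -0.4078 r 0.0899  Ft  17.31 Fr  -3.33 g 35.0
cmd -0.3500 act -0.3992 r 0.0899  Ft  18.42 Fr  -2.30 g 35.0
cmd -0.3375 act -0.3901 r 0.0898  Ft  19.15 Fr  -3.65 g 35.0
cmd -0.3250 act -0.3668 r 0.0898  Ft  14.07 Fr  -0.23 g 35.0
cmd -0.3125 act -0.3499 r 0.0898  Ft  12.60 Fr   0.54 g 35.0
cmd -0.3000 act -0.3357 r 0.0898  Ft  11.51 Fr  -0.19 g 35.0
0.08894715396939558 37.525
```

The first click shows clearly: the force peaks at 19 N at −0.39 rad and has dropped to about 12 N by −0.35. The second is due near −0.13 and the third near +0.12. I'll push to 0.0 next.

```bash
cat > l.py <<'E'
from h import *
import json,sys
f0,r,th=json.load(open("st.json")); f0=np.array(f0); t1=float(sys.argv[1])
r,o=push(th,t1,f0,r,float(sys.argv[2])); json.dump([f0.tolist(),r,t1],open("st.json","w")); print(r,readout.current_clock())
E
python3 l.py 0.03 .015
```

```text
cmd -0.2850 act -0.3196 r 0.0898  Ft  11.51 Fr   0.19 g 35.0
cmd -0.2700 act -0.3035 r 0.0898  Ft  11.70 Fr   1.74 g 35.0
cmd -0.2550 act -0.2856 r 0.0898  Ft  10.64 Fr   1.87 g 35.0
cmd -0.2400 act -0.2670 r 0.0898  Ft   7.76 Fr   2.80 g 35.0
cmd -0.2250 act -0.2513 r 0.0898  Ft   7.61 Fr   3.13 g 35.0
cmd -0.2100 act -0.2388 r 0.0897  Ft   9.73 Fr   2.32 g 35.0
cmd -0.1950 act -0.2265 r 0.0897  Ft  10.56 Fr   0.94 g 35.0
cmd -0.1800 act -0.2147 r 0.0897  Ft  10.77 Fr   1.03 g 35.0
cmd -0.1650 act -0.2005 r 0.0897  Ft  12.22 Fr   1.37 g 35.0
cmd -0.1500 act -0.1862 r 0.0898  Ft  12.14 Fr   1.22 g 35.0
cmd -0.1350 act -0.1734 r 0.0898  Ft  12.72 Fr   0.25 g 35.0
cmd -0.1200 act -0.1625 r 0.0898  Ft  14.79 Fr  -1.17 g 35.0
cmd -0.1050 act -0.1496 r 0.0898  Ft  14.69 Fr   0.26 g 35.0
cmd -0.0900 act -0.1379 r 0.0898  Ft  15.97 Fr   0.90 g 35.0
cmd -0.0750 act -0.1272 r 0.0898  Ft  16.97 Fr   0.60 g 35.0
cmd -0.0600 act -0.1169 r 0.0898  Ft  17.40 Fr  -1.16 g 35.0
cmd -0.0450 act -0.0901 r 0.0898  Ft  13.54 Fr   1.56 g 35.0
cmd -0.0300 act -0.0697 r 0.0898  Ft  12.63 Fr   2.77 g 35.0
cmd -0.0150 act -0.0516 r 0.0898  Ft  11.78 Fr   2.29 g 35.0
cmd -0.0000 act -0.0348 r 0.0898  Ft  11.19 Fr   3.25 g 35.0
cmd 0.0150 act -0.0171 r 0.0898  Ft  10.91 Fr   2.55 g 35.0
cmd 0.0300 act 0.0065 r 0.0898  Ft   7.44 Fr   3.36 g 35.0
0.08958906409951636 43.025
```

Second click: 17.4 N peak at −0.117 rad, then eased to 7.4 N. The third is due near +0.14.

```bash
python3 l.py 0.205 .0146
```

```text
cmd 0.0446 act 0.0196 r 0.0898  Ft   8.99 Fr   3.01 g 35.0
cmd 0.0592 act 0.0316 r 0.0899  Ft  10.01 Fr   1.85 g 35.0
cmd 0.0737 act 0.0428 r 0.0899  Ft  10.73 Fr   2.32 g 35.0
cmd 0.0883 act 0.0541 r 0.0899  Ft  11.68 Fr   1.93 g 35.0
cmd 0.1029 act 0.0669 r 0.0899  Ft  13.29 Fr   1.60 g 35.0
cmd 0.1175 act 0.0820 r 0.0899  Ft  12.20 Fr   1.53 g 35.0
cmd 0.1321 act 0.0955 r 0.0899  Ft  12.07 Fr   2.81 g 35.0
cmd 0.1467 act 0.1067 r 0.0899  Ft  13.54 Fr   1.53 g 35.0
cmd 0.1612 act 0.1166 r 0.0899  Ft  14.41 Fr   3.34 g 35.0
cmd 0.1758 act 0.1268 r 0.0900  Ft  17.11 Fr   2.05 g 35.0
cmd 0.1904 act 0.1364 r 0.0900  Ft  18.16 Fr   1.38 g 35.0
cmd 0.2050 act 0.1459 r 0.0900  Ft  19.48 Fr   2.47 g 35.0
0.09010549397140356 46.025
```

The force is at 19.5 N, so the third click is about to come.

```bash
python3 l.py 0.25 .01
```

```text
cmd 0.2140 act 0.1520 r 0.0900  Ft  19.25 Fr   3.00 g 35.0
cmd 0.2230 act 0.1582 r 0.0900  Ft  20.22 Fr   1.59 g 35.0
cmd 0.2320 act 0.1906 r 0.0901  Ft  13.79 Fr   1.66 g 35.0
cmd 0.2410 act 0.2058 r 0.0901  Ft  13.18 Fr   3.33 g 35.0
cmd 0.2500 act 0.2175 r 0.0902  Ft  11.97 Fr   1.73 g 35.0
0.09033185507248076 47.275
```

That was the third click: a 20.2 N peak at 0.158 rad, dropping to 12 N. After both earlier clicks the force trough (mid-notch) came about 0.12 rad later, so I'm aiming for about 0.28.

```bash
python3 l.py 0.306 .0095
python3 - <<'E'
from h import *
ctrl.hold(.3); print(ang(),np.array(readout.current_contact_force()),readout.current_clock())
p=camera("scene"); cv2.imwrite("pics/end.png",p["image"])
p=camera("wrist"); cv2.imwrite("pics/endw.png",p["image"])
a=cv2.resize(p["image"][0:300,130:430],None,fx=1.33,fy=1.33)
b=cv2.resize(cv2.imread("pics/end.png")[170:290,260:380],(399,399),interpolation=cv2.INTER_CUBIC)
cv2.imwrite("pics/v3.png",np.hstack([a,b]))
E
```

```text
cmd 0.2593 act 0.2288 r 0.0902  Ft  12.32 Fr   1.89 g 35.0
cmd 0.2687 act 0.2397 r 0.0902  Ft  11.91 Fr   1.79 g 35.0
cmd 0.2780 act 0.2541 r 0.0902  Ft   9.28 Fr   2.52 g 35.0
cmd 0.2873 act 0.2670 r 0.0903  Ft   8.40 Fr   0.68 g 35.0
cmd 0.2967 act 0.2749 r 0.0903  Ft   9.17 Fr   1.24 g 35.0
cmd 0.3060 act 0.2859 r 0.0903  Ft   9.62 Fr   1.70 g 35.0
0.09052831975333189 48.775
(np.float64(0.2855485949467652), np.float64(0.09029900600386094)) [-7.67852246 -7.92766086  4.16196456] 49.075
```

View pics/v3.png

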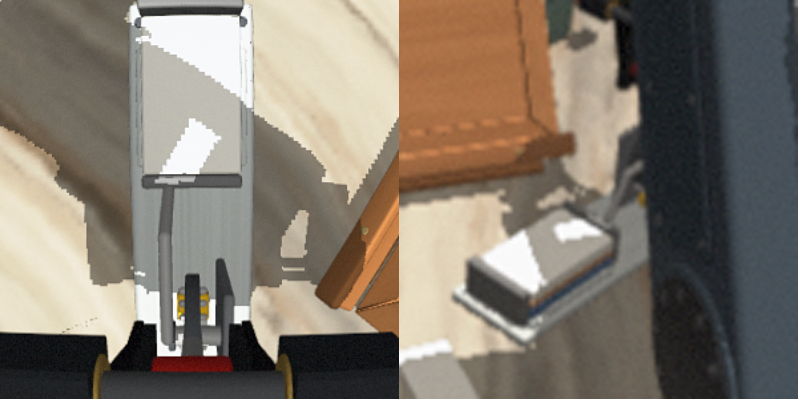

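The white tile lies squared in the bay between fence and jaw, and the knob is held in the fingers. The lever is at 0.2855 rad, 0.127 past the third click, with about 10 N steady on it. Handing in.

```bash
python3 -c "
from h import *
print(order.close_job(),ang(),readout.current_clock())"
```

```text
the job is handed in; nothing more can be done
the job is handed in; nothing more can be done
```

I handed the job in at about 49 s: cork and white tile lie squarely on the blue tile, and the gripper is still holding the lever mid-notch after exactly three felt clicks; `close_job` returned no verdict.

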